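# Pump-check a trolley brake lever

### The arm

A 7-joint arm with a two-finger parallel gripper is mounted at the origin on the work surface. World frame = base frame: x ahead of the robot, y to its left, z up, the work surface at z = 0. Lengths are in m, angles in rad, forces in N, time in s.
With the tool pointing down it reaches from about 0.4 to 0.9 m from the base axis. Payload 5.5 kg.
Tool frame: the origin (TCP) lies midway between the tips of the shut fingers; the grasp point (between the pads) lies 19 mm behind it; z points along the fingers, y is the line along which they close (so a half turn about z gives the same grasp; the last joint's range is limited). The gripper opens to 85 mm and grips with 20 to 120 N. Pads are 22 mm wide; open, the fingers measure 114 mm over their backs; the gripper's body (76 mm by 85 mm) begins 54 mm behind the grasp point. The pads swing forward as they close: fully open they stand 13 mm farther back than shut.
Start: joints at [1.515, 0.501, -0.427, 1.55, 0.221, 1.138, -0.21], TCP at [0.204, -0.617, 0.231] pointing down, gripper open.
Joint ranges: [-2.88, 2.88], [-0.31, 2.03], [-1.54, 1.56], [0.2, 2.42], [-1.41, 4.55], [0.19, 2.02], [-2.57, 2.57]. Speed limits (rad/s): [2.57, 2.57, 3.14, 3.14, 3.14, 3.14, 3.14].

### API

Orientations are given as a unit quaternion [x, y, z, w].
In Python, from workcell import ctrl, viewer, order gives the robot as it stands.
- The arm moves only by the shell command python3 -m jog 'ROWS' [FORCE]. ROWS is JSON, a list of rows, each a list of 3 entries, a list of its own where there are three numbers: the shift along the world's x, y, z normalised to -1 to 1, where 1 is 0.5 m, then the turn about the world's z normalised to -1 to 1, where 1 is 90 degrees, then the opening, from 0 (shut) to 1 (fully open). In form: [[[dx, dy, dz], yaw, hand], ...]. A call has 1 to 5 rows; each row is the pose to reach, as a shift and turn from the pose commanded when the call began; what a row does not reach only later rows make up. A row lasts 1/10 s, in which the tool goes at most 50 mm and 8.59 degrees, less where a joint would pass 70% of its speed; a pose out of reach is approached as far as the arm can. A call with a number of a shift or a turn outside -1 to 1 is refused whole. A call with a gripper value outside its range is refused whole. The fingers move at their own pace and stop on an object; FORCE is the grip in N (left out, the last holds). Time passes only in rows, so rows that repeat a pose let the fingers close. It gives the time, the measured TCP pose, the force, the opening and the grip force at its end, in the units of the state.
- ctrl.get_state(): the state, without advancing time (a new reading comes with each control period).
- viewer.capture(name): name is "side" or "top" or "wrist"; returns (picture, depth): 480x640x3 uint8, blue, green, red; 480x640 float32, m along the optical axis (not along the pixel's ray), 0 where there is no reading.
- viewer.camera_params(name): a dict with "camera_matrix" (3x3 intrinsics, pixels), "rvec" (rotation vector, rad) and "tvec" (3), from world to camera coordinates, as OpenCV has them. Camera axes: x right, y down, z forward; pixel columns grow to the right and rows downward; lengths in m; the calibration is good to about 2 mm. A picture is of the moment at which its call begins: read the wrist's pose just before it. camera_params takes no time and is no camera call; for the wrist camera it gives the pose at the moment of the call.
- order.finish_job(): hands the job in; it is judged then, once.
The state is a dict: "time_s": time; "joints": joint angles; "joint_vel": joint speeds; "joint_torque": joint torques, N m; "tool_pos": TCP position; "tcp_rot": TCP orientation; "force": force on the tool from outside, world axes, zero at the start; "moment": the same for the moment, N m; "finger_gap": finger opening in m; "grasp_force": force on a finger pad.
Only numpy, scipy, OpenCV 4.12 (cv2) and the standard library are available. Lean on these libraries where they do the work, as an engineer would, in place of code of your own. Each camera call takes 0.05 s, during which the arm holds its last target. There are 200 camera calls.

### The job

Two trolley handles are clamped on the bench: check the brake on the one with the longer lever. With the outside of the fingers, and without gripping the lever, press it in from its outer side until it comes up against its stop short of the bar and hold it there for a second, let it spring all the way out, then press it in to the stop again and finish while still holding it there. Press firmly but do not force it, keep your fingers off the bar, and leave the short lever and the loose parts alone.

Things in the scene. Friction and masses are not known exactly. Their poses are not given: they have to be found in the camera images.
- brake_lever (a joint): The longer lever, to be checked: 150 mm aluminium lever on a vertical pivot. Rad: 0 = sprung out, blade 0.30 rad from the bar; grows as pressed towards the bar; hard stop at 0.28, almost parallel to the bar, 14 mm short of its grip. Return spring 0.45 N m at 0, 0.90 N m at the stop (about 8 N at the press point).
- brake_pad (a point): Good place to press: on the robot-facing flat of the long blade, at mid-height (120 mm above the bench), 115 mm from the pivot axis, 35 mm from the tip. Moves with the lever. x axis inwards, square to the flat (the way to press); y along the blade from tip to pivot; z up.
- brake_blade: The blade of the long lever: origin on the pivot axis at mid-height, the blade runs along its -y for 150 mm, flats 5 mm either side in x, outer flat at -x, top and bottom 11 mm above and below.
- brake_bar: The bar of the handle with the long lever: 28 mm steel, 270 mm long, 32 mm rubber grip; origin at its middle, 120 mm above the bench. y along the bar, x across it away from the lever (robot's +x within 0.35 rad). Lever pivot at x -35, y +100 mm, blade towards -y. Stand fixed to the bench, 12 mm base plate under it; nothing higher than 30 mm above the bar's axis or on the lever's outer side.
- park_lever (a joint): The short lever on the other handle, to be left alone: 85 mm aluminium lever on a vertical pivot. Rad: 0 = sprung out, blade 0.30 rad from the bar; grows as pressed towards the bar; hard stop at 0.28, almost parallel to the bar, 14 mm short of its grip. Return spring 0.45 N m at 0, 0.90 N m at the stop.
- park_pad (a point): On the short lever: on the robot-facing flat of the short blade, at mid-height (120 mm above the bench), 50 mm from the pivot axis, 35 mm from the tip. Moves with the lever. x axis inwards, square to the flat (the way to press); y along the blade from tip to pivot; z up.
- park_bar: The bar of the handle with the short lever: 28 mm steel, 270 mm long, 32 mm rubber grip; origin at its middle, 120 mm above the bench. y along the bar, x across it away from the lever (robot's +x within 0.35 rad). Lever pivot at x -35, y +100 mm, blade towards -y. Stand fixed to the bench, 12 mm base plate under it; nothing higher than 30 mm above the bar's axis or on the lever's outer side.
- brake_block: Loose bystander: black friction block on a steel back, 75 x 45 x 30 mm, origin under its centre, lying on the bench.
- spanner: Loose bystander: open-ended steel spanner about 180 mm long lying flat on the bench.
- carrier: Loose bystander: flared open aluminium carrier, about 85 x 80 x 62 mm, origin under its centre, standing on the bench beyond the handles.

How it is judged:
On the way, in this order (a step that is already met when the one before it is completed fails the run):
1. the long lever is pressed to its stop by the fingers and held (lever above 0.25 rad for 0.6 s) (value of joint brake_lever above 0.25 rad and contact force between the fingers and brake_blade above 2 N), for 0.6 s.
2. the long lever has sprung fully out (below 0.03 rad) (value of joint brake_lever below 0.03 rad), for 0.15 s.
3. the long lever is pressed to its stop again (all of step 1), for 0.3 s.
At the end, for the whole second after the job is handed in: The long lever is held at its stop (above 0.25 of 0.28 rad) by the fingers with more than 2 N, the short lever is out (below 0.04 rad), and each loose part lies within 15 mm of where it started (all of step 3 and value of joint park_lever below 0.04 rad and distance of each of brake_block, spanner, carrier from where it was at the start of the episode below 0.015 m); the arm keeps its last pose, push and grip.
It fails at once if the long lever is forced (more than 40 N) (contact force between the fingers and brake_blade above 40 N).
It fails at once if the lever is gripped or pulled instead of pressed from outside (the grasp point passes the blade's outer flat while the fingers touch the blade) (contact force between the fingers and brake_blade above 1.5 N and x of the grasp point in the frame of brake_pad above 0.001 m).
It fails at once if the fingers press on a bar (more than 3 N) (contact force between the fingers and brake_bar above 3 N or contact force between the fingers and park_bar above 3 N).
It fails at once if the short lever is moved (more than 0.04 rad) (value of joint park_lever above 0.04 rad).
It fails at once if a loose part is shifted or lifted (more than 15 mm) (distance of any of brake_block, spanner, carrier from where it was at the start of the episode above 0.015 m).
It also fails if it takes over 48 s, if anything falls off the work surface, if the arm or the gripper's body presses on something with over 40 N, if the wrist force passes 120 N, or if a joint passes its speed limit or range.

## Working session

There is one attempt and no reset: what is moved stays moved. The work goes in short steps, Python scripts to look and compute and a shell command to move; the robot and the scene stay as the last step left them, time stands still between calls to the robot, and variables do not carry over. Pictures are saved under pics/ and viewed, at most 10 in all, crops included, and the job is handed in when it is done.

```bash
mkdir -p pics; cat > h.py <<'E'
import numpy as np,cv2
from workcell import ctrl,viewer,order
def cloud(name):
    p=viewer.camera_params(name); im,d=viewer.capture(name)
    K=np.array(p["camera_matrix"]);R=cv2.Rodrigues(np.array(p["rvec"],float))[0];t=np.array(p["tvec"],float).ravel()
    v,u=np.indices(d.shape); c=np.stack([(u-K[0,2])/K[0,0]*d,(v-K[1,2])/K[1,1]*d,d],-1)
    w=(c-t)@R; w[d<=0]=np.nan
    return im,w
E
python3 - <<'E'
from h import *
for n in("top","side"):
    im,w=cloud(n); cv2.imwrite(f"pics/{n}0.png",im); np.save(f"{n}0.npy",w)
s=ctrl.get_state();print({k:np.round(v,3) for k,v in s.items()})
E
```

```text
{'time_s': np.float64(0.1), 'joints': array([ 1.515,  0.502, -0.427,  1.551,  0.221,  1.138, -0.21 ]), 'joint_vel': array([-0.001, -0.003, -0.001, -0.005, -0.001, -0.001, -0.001]), 'joint_torque': array([-1.1000e-02, -5.7081e+01, -5.8380e+00, -2.8175e+01,  1.0000e-02,
        6.0000e-03, -0.0000e+00]), 'tool_pos': array([ 0.204, -0.617,  0.23 ]), 'tcp_rot': array([ 0.987,  0.159, -0.   , -0.001]), 'force': array([ 0.877, -0.237,  0.208]), 'moment': array([0.038, 0.013, 0.06 ]), 'grasp_force': np.float64(0.0), 'finger_gap': np.float64(0.086)}
```

View pics/top0.png

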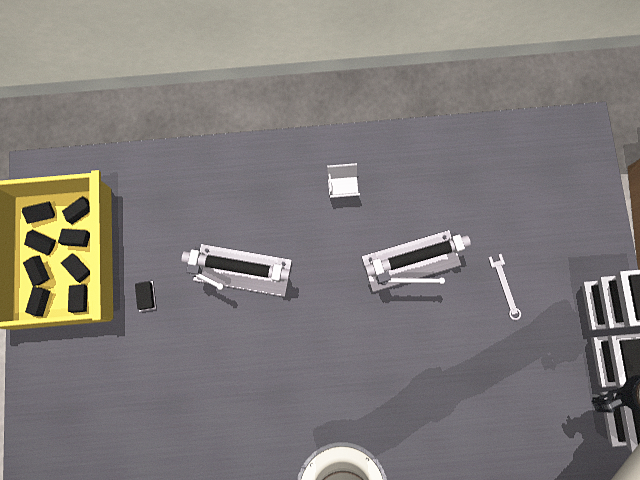

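View pics/side0.png

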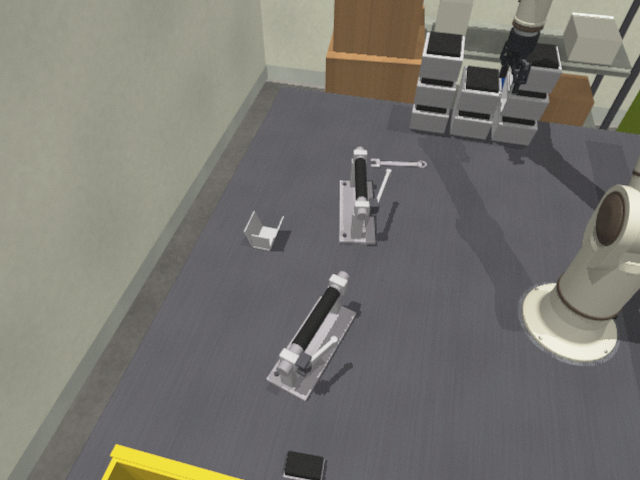

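The long lever is on the right-hand handle: in the top view its pivot is near (380,280) and its tip near (442,281). The short lever is on the left, from (200,280) to (221,287). Next I measure both.

```bash
python3 - <<'E'
from h import *
w=np.load("top0.npy"); im=cv2.imread("pics/top0.png")
for (u,v) in [(380,280),(390,281),(400,281),(420,281),(430,281),(442,281),(392,262),(420,255),(448,246),(200,280),(221,287)]:
    print(u,v,np.round(w[v,u],3))
for n in("top","side"):
    w=np.load(n+"0.npy"); im=cv2.imread(f"pics/{n}0.png")
    x,y,z=w[...,0],w[...,1],w[...,2]
    with np.errstate(all='ignore'):
        m=(z>.10)&(z<.16)&(x>.25)&(x<.8)&(y<0.05)&(y>-.4)
    dark=im.max(2)<70
    print(n,"n",m.sum(),"z range",np.percentile(z[m],[1,50,99]))
    g=w[m&dark]; 
    if len(g):
        c,(_)=g.mean(0),0; d=np.linalg.svd((g-c)[:,:2],full_matrices=False)[2][0]; print("grip c",c.round(4),"dir",d.round(4),len(g), "ext",np.ptp((g-c)[:,:2]@d))
    P=w[m]; np.save(n+"P.npy",P)
    # draw plan map
    M=np.zeros((600,800,3),np.uint8)
    a=((0.60-P[:,0])*2000).astype(int)+100; b=((0.0-P[:,1])*2000).astype(int)+100
    ok=(a>=0)&(a<600)&(b>=0)&(b<800); M[a[ok],b[ok]]=im[m][ok]//2+100
    cv2.imwrite(f"pics/{n}map.png",M)
E
```

```text
380 280 [ 0.503 -0.14   0.141]
390 281 [ 0.5   -0.165  0.126]
400 281 [ 0.497 -0.189  0.132]
420 281 [ 0.493 -0.239  0.127]
430 281 [ 0.491 -0.264  0.126]
442 281 [ 0.487 -0.292  0.136]
392 262 [ 0.545 -0.174  0.135]
420 255 [ 0.556 -0.245  0.137]
448 246 [ 0.572 -0.317  0.138]
200 280 [0.56  0.327 0.009]
221 287 [0.522 0.252 0.128]
top n 1835 z range [0.10659622 0.13173214 0.14459253]
grip c [ 0.5566 -0.2437  0.1311] dir [ 0.2283 -0.9736] 745 ext 0.21964910016071765
side n 1270 z range [0.10527243 0.13314803 0.14309558]
grip c [ 0.5535 -0.2279  0.1315] dir [-0.331   0.9436] 477 ext 0.20485009879076405
```

```bash
python3 - <<'E'
from h import *
for n in("top","side"):
    P=np.load(n+"P.npy"); x,y,z=P.T
    # blade
    m=(x<.515)&(x>.46)&(y<-.155)&(z>.108)&(z<.14)
    for k in range(4):
        Q=P[m]; k_=np.polyfit(Q[:,1],Q[:,0],1); r=x-np.polyval(k_,y); m=(abs(r)<.009)&(y<-.155)&(z>.108)&(z<.14)
    Q=P[m]; rr=r[m]
    print(n,"blade x=",k_.round(4),"resid pct",np.percentile(rr,[2,10,50,90,98]).round(4),"y",Q[:,1].min().round(4),"z",np.percentile(Q[:,2],[5,50,95]).round(4),len(Q))
    im=cv2.imread(f"pics/{n}0.png"); w=np.load(n+"0.npy")
    dark=(im.max(2)<60)&(w[...,2]>.122)&(w[...,0]>.52)&(w[...,0]<.62)&(w[...,1]<-.1)&(w[...,1]>-.36)
    g=w[dark]
    for k in range(4):
        q=np.polyfit(g[:,1],g[:,0],1); g=g[abs(g[:,0]-np.polyval(q,g[:,1]))<.018]
    print(" bar x=",q.round(4),"y rng",g[:,1].min(),g[:,1].max(),g[:,2].max())
E
```

```text
top blade x= [0.0951 0.518 ] resid pct [-0.0053 -0.0044 -0.0002  0.005   0.006 ] y -0.2983 z [0.1181 0.1289 0.1359] 297
 bar x= [-0.201   0.5082] y rng -0.32616209210894526 -0.16763601760327967 0.14357841244912012
side blade x= [0.0991 0.5173] resid pct [-0.0054 -0.0037 -0.0005  0.0051  0.0064] y -0.2977 z [0.1156 0.1309 0.1343] 169
 bar x= [-0.2083  0.5101] y rng -0.31947382243718003 -0.1649247308546338 0.14085401800070219
```

View pics/topmap.png

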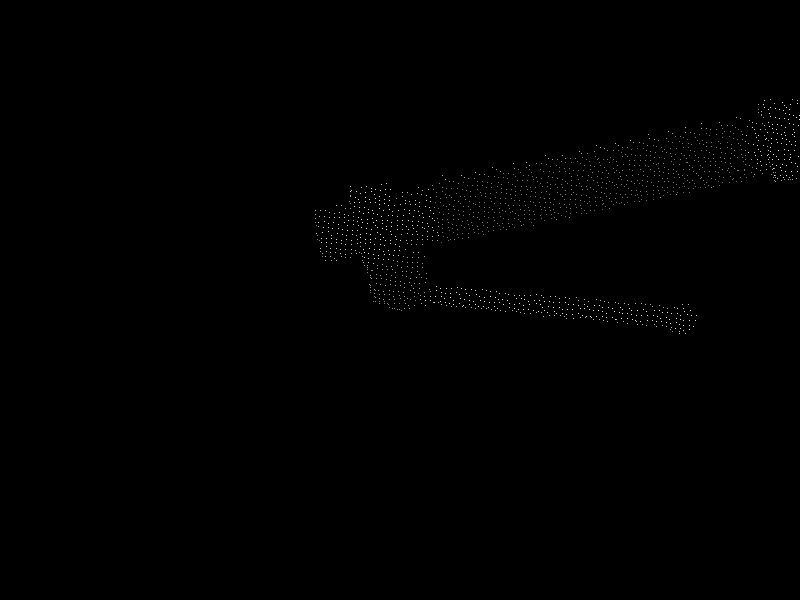

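The blade line is x = 0.518 + 0.097y and the pivot is about (0.503, -0.149). That puts the pad at about (0.487, -0.263) when out and (0.519, -0.263) at the stop. I'll press with the side of the shut fingers, starting from a standoff.

```bash
python3 -m jog '[[[0.24,0.36,0],-0.045,0],[[0.47,0.708,0],-0.09,0],[[0.47,0.708,0],-0.09,0],[[0.47,0.708,0],-0.09,0],[[0.47,0.708,0],-0.09,0]]' 60; python3 -m jog '[[[0,0,0],0,0],[[0,0,0],0,0],[[0,0,0],0,0],[[0,0,0],0,0],[[0,0,0],0,0]]'
```

```text
time_s: 0.6
tool_pos: [0.3426, -0.407, 0.231]
tcp_rot: [0.996, 0.089, -0.0, -0.0]
force: [1.2, -0.0, 0.1]
finger_gap: 0.0121
grasp_force: 0.0
time_s: 1.1
tool_pos: [0.341, -0.4101, 0.231]
tcp_rot: [0.996, 0.087, -0.0, -0.0]
force: [0.6, -0.7, -0.3]
finger_gap: -0.0001
grasp_force: 0.0
```

```bash
python3 -m jog '[[[0.194,0.294,0],0,0],[[0.194,0.294,0],0,0],[[0.194,0.294,0],0,0],[[0.194,0.294,0],0,0],[[0.194,0.294,0],0,0]]'; python3 -m jog '[[[0,0,-0.08],0,0],[[0,0,-0.16],0,0],[[0,0,-0.246],0,0],[[0,0,-0.246],0,0],[[0,0,-0.246],0,0]]'
python3 - <<'E'
from h import *
for n in("wrist","side"):
    im,w=cloud(n); cv2.imwrite(f"pics/{n}1.png",im)
E
```

```text
time_s: 1.6
tool_pos: [0.4417, -0.2579, 0.2317]
tcp_rot: [0.996, 0.092, 0.001, -0.001]
force: [-0.6, -0.8, 0.7]
finger_gap: 0.0001
grasp_force: 0.0
time_s: 2.1
tool_pos: [0.4383, -0.2627, 0.1082]
tcp_rot: [0.996, 0.088, -0.001, -0.001]
force: [0.4, -0.7, 1.4]
finger_gap: 0.0001
grasp_force: 0.0
```

View pics/side1.png

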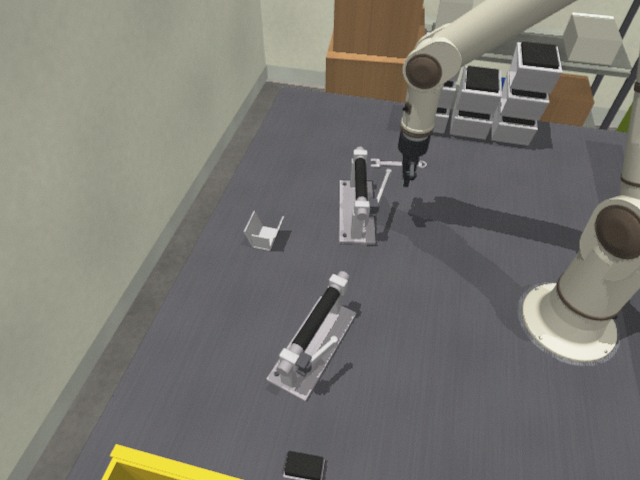

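View pics/wrist1.png

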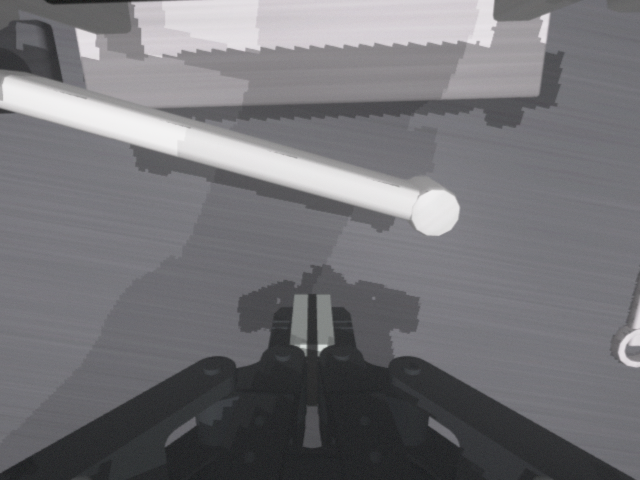

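The fingers, near (315,300) in the wrist view, stand clear outside the blade. The lever tip is at (435,212). Now I advance and watch the force.

```bash
python3 -m jog '[[[0.02,0,0],0,0],[[0.04,0,0],0,0],[[0.05,0,0],0,0],[[0.06,0,0],0,0],[[0.064,0,0],0,0]]'; python3 -m jog '[[[0.008,0,0],0,0],[[0.016,0,0],0,0],[[0.024,0,0],0,0],[[0.032,0,0],0,0],[[0.032,0,0],0,0]]';  python3 -m jog '[[[0.004,0,0],0,0],[[0.008,0,0],0,0],[[0.012,0,0],0,0],[[0.016,0,0],0,0],[[0.016,0,0],0,0]]'
```

```text
time_s: 2.7
tool_pos: [0.472, -0.2618, 0.1085]
tcp_rot: [0.996, 0.089, 0.0, 0.0]
force: [-0.1, -1.3, 0.4]
finger_gap: 0.0
grasp_force: 0.0
time_s: 3.2
tool_pos: [0.4862, -0.2628, 0.108]
tcp_rot: [0.996, 0.088, -0.001, 0.0]
force: [-4.7, -2.8, 2.5]
finger_gap: -0.0002
grasp_force: 2.5
time_s: 3.7
tool_pos: [0.4937, -0.263, 0.108]
tcp_rot: [0.996, 0.088, -0.001, 0.0]
force: [-5.0, -2.9, 2.8]
finger_gap: -0.0003
grasp_force: 2.9
```

```bash
for i in 1; do python3 -m jog '[[[0.004,0,0],0,0],[[0.008,0,0],0,0],[[0.012,0,0],0,0],[[0.016,0,0],0,0],[[0.016,0,0],0,0]]'; python3 -m jog '[[[0.002,0,0],0,0],[[0.004,0,0],0,0],[[0.004,0,0],0,0]]';python3 -m jog '[[[0.002,0,0],0,0],[[0.004,0,0],0,0],[[0.004,0,0],0,0]]'; done
```

```text
time_s: 4.2
tool_pos: [0.5014, -0.2627, 0.108]
tcp_rot: [0.996, 0.088, -0.002, 0.0]
force: [-7.0, -2.2, 3.8]
finger_gap: -0.0001
grasp_force: 3.4
time_s: 4.5
tool_pos: [0.5032, -0.2626, 0.108]
tcp_rot: [0.996, 0.088, -0.002, -0.0]
force: [-7.1, -0.8, 3.4]
finger_gap: -0.0002
grasp_force: 3.5
time_s: 4.8
tool_pos: [0.5051, -0.2624, 0.108]
tcp_rot: [0.996, 0.088, -0.002, -0.0]
force: [-6.1, -1.5, 4.0]
finger_gap: -0.0001
grasp_force: 3.6
```

```bash
python3 -m jog '[[[0.002,0,0],0,0],[[0.004,0,0],0,0],[[0.004,0,0],0,0]]';python3 -m jog '[[[0.002,0,0],0,0],[[0.002,0,0],0,0]]';python3 -m jog '[[[0.002,0,0],0,0],[[0.002,0,0],0,0]]'
```

```text
time_s: 5.1
tool_pos: [0.507, -0.2622, 0.1079]
tcp_rot: [0.996, 0.088, -0.002, -0.0]
force: [-7.5, -0.3, 5.8]
finger_gap: -0.0001
grasp_force: 3.7
time_s: 5.3
tool_pos: [0.5079, -0.2621, 0.1079]
tcp_rot: [0.996, 0.088, -0.002, -0.0]
force: [-7.8, -0.4, 5.7]
finger_gap: -0.0002
grasp_force: 3.8
time_s: 5.5
tool_pos: [0.5088, -0.262, 0.1079]
tcp_rot: [0.996, 0.088, -0.002, -0.0]
force: [-7.7, -0.3, 5.8]
finger_gap: 0.0002
grasp_force: 4.0
```

```bash
python3 -m jog '[[[0.002,0,0],0,0],[[0.002,0,0],0,0]]';python3 -m jog '[[[0.002,0,0],0,0],[[0.002,0,0],0,0]]'
python3 - <<'E'
from h import *
im,w=cloud("wrist");cv2.imwrite("pics/w2.png",im)
E
```

```text
time_s: 5.7
tool_pos: [0.5095, -0.2619, 0.1078]
tcp_rot: [0.996, 0.088, -0.002, -0.0]
force: [-8.6, -0.0, 5.1]
finger_gap: -0.0005
grasp_force: 4.2
time_s: 5.9
tool_pos: [0.5096, -0.262, 0.1077]
tcp_rot: [0.996, 0.088, -0.003, -0.001]
force: [-11.0, -0.8, 8.1]
finger_gap: 0.0001
grasp_force: 5.3
```

View pics/w2.png

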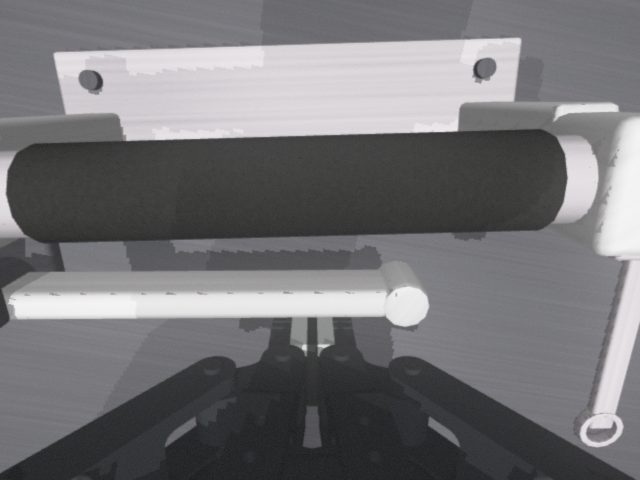

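The lever lies parallel to the bar. The tool has stalled at x = 0.5096 with the force rising, so it is at the stop. I press slightly more, hold, and then release.

```bash
python3 -m jog '[[[0.002,0,0],0,0],[[0.002,0,0],0,0],[[0.002,0,0],0,0],[[0.002,0,0],0,0],[[0.002,0,0],0,0]]';python3 -m jog '[[[0,0,0],0,0],[[0,0,0],0,0],[[0,0,0],0,0],[[0,0,0],0,0],[[0,0,0],0,0]]';python3 -m jog '[[[0,0,0],0,0],[[0,0,0],0,0],[[0,0,0],0,0],[[0,0,0],0,0],[[0,0,0],0,0]]'
python3 -m jog '[[[-0.02,0,0],0,0],[[-0.04,0,0],0,0],[[-0.06,0,0],0,0],[[-0.08,0,0],0,0],[[-0.1,0,0],0,0]]'
python3 -m jog '[[[-0.02,0,0],0,0],[[-0.02,0,0],0,0],[[-0.02,0,0],0,0],[[-0.02,0,0],0,0],[[-0.02,0,0],0,0]]'
python3 - <<'E'
from h import *
im,w=cloud("wrist");cv2.imwrite("pics/w3.png",im)
E
```

```text
time_s: 6.45
tool_pos: [0.5097, -0.262, 0.1076]
tcp_rot: [0.996, 0.088, -0.004, -0.001]
force: [-12.4, 0.1, 9.6]
finger_gap: 0.0
grasp_force: 6.3
time_s: 6.95
tool_pos: [0.5097, -0.262, 0.1076]
tcp_rot: [0.996, 0.088, -0.004, -0.001]
force: [-12.9, -0.0, 8.1]
finger_gap: 0.0005
grasp_force: 6.3
time_s: 7.45
tool_pos: [0.5097, -0.262, 0.1076]
tcp_rot: [0.996, 0.088, -0.004, -0.001]
force: [-13.1, -0.1, 8.6]
finger_gap: 0.0001
grasp_force: 6.3
time_s: 7.95
tool_pos: [0.4647, -0.2616, 0.1086]
tcp_rot: [0.996, 0.089, 0.001, 0.0]
force: [0.5, -0.3, 0.3]
finger_gap: 0.0
grasp_force: 0.0
time_s: 8.45
tool_pos: [0.4547, -0.2619, 0.1084]
tcp_rot: [0.996, 0.089, 0.0, 0.0]
force: [0.8, 0.4, -0.6]
finger_gap: -0.0003
grasp_force: 0.0
```

View pics/w3.png

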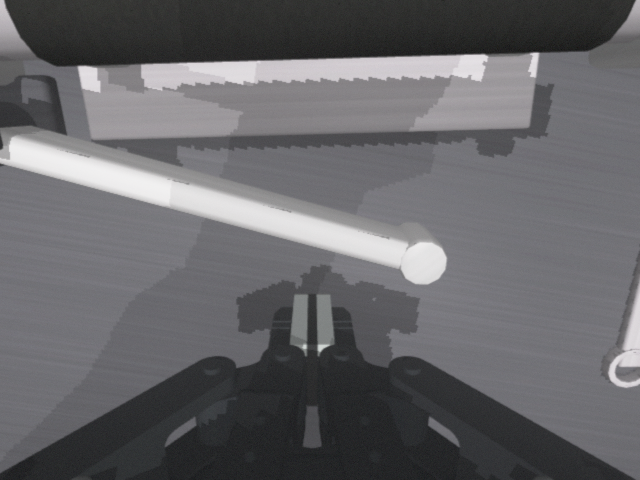

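The lever is fully out again (tip at (423,262)) and clear of the fingers. Now the second press.

```bash
python3 -m jog '[[[0.02,0,0],0,0],[[0.03,0,0],0,0],[[0.04,0,0],0,0],[[0.05,0,0],0,0],[[0.06,0,0],0,0]]';python3 -m jog '[[[0.01,0,0],0,0],[[0.02,0,0],0,0],[[0.03,0,0],0,0],[[0.038,0,0],0,0],[[0.044,0,0],0,0]]';python3 -m jog '[[[0.004,0,0],0,0],[[0.008,0,0],0,0],[[0.012,0,0],0,0],[[0.014,0,0],0,0],[[0.016,0,0],0,0]]';python3 -m jog '[[[0,0,0],0,0],[[0,0,0],0,0],[[0,0,0],0,0],[[0,0,0],0,0],[[0,0,0],0,0]]'
```

```text
time_s: 9.0
tool_pos: [0.4829, -0.2624, 0.108]
tcp_rot: [0.996, 0.088, -0.002, -0.0]
force: [-5.0, -0.8, 3.2]
finger_gap: -0.0
grasp_force: 2.5
time_s: 9.5
tool_pos: [0.5042, -0.2624, 0.108]
tcp_rot: [0.996, 0.088, -0.002, -0.0]
force: [-7.4, 0.3, 4.5]
finger_gap: 0.0
grasp_force: 3.6
time_s: 10.0
tool_pos: [0.5097, -0.262, 0.1075]
tcp_rot: [0.996, 0.088, -0.004, -0.001]
force: [-14.3, 1.2, 9.2]
finger_gap: 0.0002
grasp_force: 6.8
time_s: 10.5
tool_pos: [0.5096, -0.262, 0.1074]
tcp_rot: [0.996, 0.088, -0.004, -0.001]
force: [-13.1, 0.4, 7.4]
finger_gap: -0.0002
grasp_force: 6.0
```

Same stop position and force as the first press, held for over 0.5 s. Handing in.

```bash
python3 -m jog '[[[0,0,0],0,0],[[0,0,0],0,0],[[0,0,0],0,0]]'; python3 -c "
from workcell import order
print(order.finish_job())"
```

```text
time_s: 10.8
tool_pos: [0.5096, -0.262, 0.1074]
tcp_rot: [0.996, 0.088, -0.004, -0.001]
force: [-12.5, 0.7, 8.1]
finger_gap: 0.0003
grasp_force: 6.0
the job is handed in; nothing more can be done
None
```

I pressed the long lever to its stop and held it for over a second, let it spring fully out, then pressed it to the stop again, and handed the job in at about 10.8 s with the fingers still holding it there at roughly 13 N; no verdict came back.

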